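# Hang the handpiece carrier level on its stand

### The arm

A 7-joint arm with a two-finger parallel gripper is mounted at the origin on the work surface. World frame = base frame: x ahead of the robot, y to its left, z up, the work surface at z = 0. Lengths are in m, angles in rad, forces in N, time in s.
With the tool pointing down it reaches from about 0.425 to 0.875 m from the base axis. Payload 9.9 kg.
Tool frame: the origin (TCP) lies midway between the tips of the shut fingers; the grasp point (between the pads) lies 19 mm behind it (arm.grip_point_offset is the distance from the TCP to the grasp point, in m); z points along the fingers, y is the line along which they close (so a half turn about z gives the same grasp; the last joint's range is limited). The gripper opens to 85 mm and grips with 20 to 120 N. Pads are 22 mm wide; open, the fingers measure 114 mm over their backs; the gripper's body (76 mm by 85 mm) begins 54 mm behind the grasp point. The pads swing forward as they close: fully open they stand 13 mm farther back than shut.
Start: joints at [1.266, 0.576, 0.025, 1.437, -0.015, 1.129, -0.057], TCP at [0.148, -0.659, 0.231] pointing down, gripper open.
Joint ranges: [-2.76, 2.76], [-0.34, 2.15], [-1.52, 1.57], [0.19, 2.46], [-1.09, 4.23], [0.17, 1.99], [-2.82, 2.82]. Speed limits (rad/s): [2.22, 2.22, 3.01, 3.01, 3.14, 3.14, 3.14].

### API

Orientations are given as a unit quaternion [w, x, y, z].
In Python, from station import arm gives the robot as it stands.
- The arm moves only by the tool jog_arm, never from a script. Its argument "plan" is a list of rows, each a list of 7 numbers: the turn, a rotation vector about the tool's x, y, z in rad, then the shift along the tool's x, y, z in m, then the opening, from -1 (shut) to 1 (fully open), so that 0 is half open. A call has 1 to 5 rows; each row is the pose to reach, as a shift and turn from the pose commanded when the call began, along the tool's axes at that moment; what a row does not reach only later rows make up. A row lasts 1/10 s, in which the tool goes at most 50 mm and 8.59 degrees, less where a joint would pass 70% of its speed; a pose out of reach is approached as far as the arm can. A call with a gripper value outside its range is refused whole. The fingers move at their own pace and stop on an object; "force" is the grip in N (left out, the last holds). Time passes only in rows, so rows that repeat a pose let the fingers close. It gives the time, the measured TCP pose, the force, the opening and the grip force at its end, in the units of the state.
- arm.get_state(): the state, without advancing time (a new reading comes with each control period).
- arm.get_image(name): name is "scene" or "top"; returns the picture (384x512x3 uint8, blue, green, red); there is no depth.
- arm.camera_params(name): a dict with "fovy" (degrees; the focal length in pixels is half the picture's height over the tangent of half this angle, whatever the lens; pixels are square), "cx", "cy" (the principal point, pixels), "position" and "attitude" of the camera in the world. Camera axes: x right, y up, looking along -z (the intrinsics and any distortion apply to the point x, -y, -z); pixel columns grow to the right and rows downward; lengths in m; the calibration is good to about 2 mm. A picture is of the moment at which its call begins. camera_params takes no time and is no camera call.
- arm.close_job(): hands the job in; it is judged then, once.
Trained networks look in the newest picture that a camera, given by its name, has taken for a name from the list of things; names that differ only in an ending like _2 or _b are one class to them, and where a whole thing is asked for, a point or a joint stands for the part that bears it (a point fixed in the world has none). Each returns a list of dicts, best first, with "confidence" (0 to 1); they miss things now and then, are a little off and sometimes report something else, mostly with a low value. They report only what shows in the picture. A call takes as long as a camera call. They do not tell look-alikes from the thing itself.
- arm.recognise(camera, thing): "at" ([x, y, z] in m, in world coordinates, good to about 4 mm: the middle of the surface that is visible of it).
- arm.trace(camera, thing): "mask" (384x512 bool, what is visible of it).
The state is a dict: "time": time; "joint_pos": joint angles; "joint_velocities": joint speeds; "effort": joint torques, N m; "eef_pos": TCP position; "ee_rot": TCP orientation; "wrist_force": force on the tool from outside, world axes, zero at the start; "torque": the same for the moment, N m; "width": finger opening in m; "grasp_force": force on a finger pad.
Only numpy, scipy, OpenCV 4.12 (cv2) and the standard library are available. Lean on these libraries where they do the work, as an engineer would, in place of code of your own. Each camera call takes 0.05 s, during which the arm holds its last target. There are 200 camera calls.

### The job

Hang the aluminium carrier with its clamped handpiece on the peg of the treatment stand, through the hole that makes it hang most nearly level, pushed back to within a few millimetres of the peg's collar, and let go. Hold it by the plate, do not touch the handpiece or shift it in its clamp, feel your way gently onto the peg (never push on the stand with more than about 24 N), and leave the other things where they are.

Things in the scene. Friction and masses are not known exactly. Their poses are not given: they have to be found in the camera images.
- hanger: Upright aluminium C-shaped plate 6 mm thick: top bar 130 mm long (y), z 114 to 196 mm, with 5 holes; leg at its +y end; foot 60 by 130 mm that it stands on. Origin: centre of the foot's underside; z up, y along the row of holes, x square to the plate. Without handpiece: 240 g, centre of mass at y +6, z 68 mm. Carrier = hanger + handpiece, 600 g, centre of mass 43 mm up.
- handpiece: Round treatment handpiece, 33 mm across, 208 mm long, 360 g: grey barrel, black grips, steel tip at +y. It lies along the hanger's y axis, 26 mm above its origin, clamped firmly at a place along y that varies (70 mm either way). Do not touch it. Origin: its middle = its centre of mass; axes as the hanger's.
- stand: Fixed stand: white base 130 by 160 mm, 12 mm thick; steel post 22 mm across, 248 mm tall, at x +36 mm; on it a black block with a level steel peg pointing along the stand's -x (towards the robot) at y 0. Peg height is set by hand: its axis is anywhere from 212 to 236 mm above the table, firm, and NOT measured: find it by feel or sight. Origin: at table height under the collar; z up.
- peg_foot (a point): Point at table height straight below the tip of the peg (stand x -75, y 0 mm). The peg is 8 mm across, round-nosed, rubber-sleeved (a part hung on it stops swinging within a few seconds), and 45 mm long from tip to the front face of a dark collar 24 mm across (face at stand x -30 mm).
- bar_top (a point): Middle of the hanger's top edge, 196 mm above its origin. The uppermost 35 mm of the bar is plain metal, to hold it by, across its 6 mm thickness.
- hole0 (a point): Centre of hole 0 of the hanger (13 mm across), at mid-thickness, at hanger y -40 mm, 150 mm above its origin.
- hole1 (a point): Centre of hole 1 of the hanger (13 mm across), at mid-thickness, at hanger y -20 mm, 150 mm above its origin.
- hole2 (a point): Centre of hole 2 of the hanger (13 mm across), at mid-thickness, at hanger y +0 mm, 150 mm above its origin (middle of the row).
- hole3 (a point): Centre of hole 3 of the hanger (13 mm across), at mid-thickness, at hanger y +20 mm, 150 mm above its origin.
- hole4 (a point): Centre of hole 4 of the hanger (13 mm across), at mid-thickness, at hanger y +40 mm, 150 mm above its origin.
- gel_bottle: Bystander: upright white gel bottle, 60 mm across, 170 mm tall. Origin: centre of its underside.
- glass_mug: Bystander: clear glass mug with a handle, 80 mm across, 110 mm tall. Origin: centre of its underside.
- tape_roll: Bystander: roll of yellow tape lying flat, 90 mm across, 24 mm high. Origin: centre of its underside.
- head_wide: Bystander: steel applicator head, 36 mm across, 35 mm tall, standing. Origin: centre of its underside.
- head_narrow: Bystander: slim steel applicator head, 24 mm across, 38 mm tall, standing. Origin: centre of its underside.
- cream_jar: Bystander: white jar with a red lid, 64 mm across, 55 mm tall. Origin: centre of its underside.
Things that resemble listed ones, but are neither listed nor needed, are in the scene too. What is shaped like the stand but yellow is not meant.

How it is judged:
On the way, in this order (a step that is already met when the one before it is completed fails the run):
1. the carrier is lifted clear of the table in the gripper (height (world z) of hanger above 0.03 m and contact force between the fingers and hanger above 1 N), for 0.2 s.
2. the plate is threaded at least 15 mm onto the peg by a hole (x of hole2 in the frame of stand between -0.06 and -0.026 m and y of hole2 in the frame of stand between -0.052 and 0.052 m and z of hole2 in the frame of stand between 0.195 and 0.25 m), for 0.2 s.
At the end, for the whole second after the job is handed in: The carrier hangs freely at rest on the peg by one of its holes, its plate within 9 mm of the collar, its upright axis within 7 degrees of vertical, and the robot touches nothing (x of hole2 in the frame of stand between -0.042 and -0.026 m and y of hole2 in the frame of stand between -0.052 and 0.052 m and z of hole2 in the frame of stand between 0.195 and 0.25 m and angle between hanger's own z axis and vertical below 0.1222 rad and contact force between hanger and stand above 3 N and linear speed of hanger below 0.03 m/s and angular speed of hanger below 0.2 rad/s).
It fails at once if the stand, its post or its peg is pushed with more than 24 N (contact force between anything else and stand above 24 N).
It fails at once if the gripper touches the handpiece (contact force between the fingers and handpiece above 2 N).
It fails at once if a bystander is moved more than 25 mm (distance of any of gel_bottle, glass_mug, tape_roll, head_wide, head_narrow, cream_jar from where it was at the start of the episode above 0.025 m).
It also fails if it takes over 72 s, if anything falls off the work surface, if the arm or the gripper's body presses on something with over 40 N, if the wrist force passes 120 N, or if a joint passes its speed limit or range.

## Working session

There is one attempt and no reset: what is moved stays moved. The work goes in short steps, Python scripts to look and compute and a tool call to move; the robot and the scene stay as the last step left them, time stands still between calls to the robot, and variables do not carry over. Pictures are saved under pics/ and viewed, at most 12 in all, crops included, and the job is handed in when it is done.

Besides the shell and the picture viewer there is one more tool, called after ">>>" as a command line: name --pt "numbers of a row" for each row, then --argument value for the rest. jog_arm: Moves the arm, as the interface text tells. Its arguments: {"type":"object","properties":{"plan":{"type":"array"},"force":{"type":"number"}},"required":["plan"]}

```bash
mkdir -p pics; ls
python3 - <<'E'
from station import arm
import cv2,numpy as np
a=arm.get_image("scene");b=arm.get_image("top")
cv2.imwrite("pics/s0.png",a);cv2.imwrite("pics/t0.png",b)
for c in("scene","top"):
  print(c,arm.camera_params(c))
  for t in("hanger","handpiece","stand","peg_foot","bar_top","hole0","hole2","hole4"):
    print(t,[(np.round(d["at"],3).tolist(),round(d["confidence"],2)) for d in arm.recognise(c,t)])
s=arm.get_state();print(s)
E
```

```text
pics
scene {'fovy': 53.913328568153844, 'cx': 258.30433060460535, 'cy': 190.28952596546108, 'position': array([1.00862485, 0.53022653, 0.80677346]), 'attitude': array([0.32276606, 0.13795433, 0.36940512, 0.86042463])}
hanger [([0.48, -0.212, 0.038], 0.94)]
handpiece [([0.459, -0.265, 0.037], 0.58)]
stand [([0.689, 0.258, 0.008], 0.66), ([0.309, 0.284, 0.011], 0.63)]
peg_foot [([0.687, 0.261, 0.008], 0.66)]
bar_top [([0.473, -0.21, 0.04], 0.86)]
hole0 [([0.478, -0.209, 0.037], 0.76), ([0.687, 0.26, 0.008], 0.75), ([0.722, -0.267, 0.014], 0.4)]
hole2 [([0.478, -0.209, 0.037], 0.76), ([0.687, 0.26, 0.008], 0.75), ([0.722, -0.267, 0.014], 0.4)]
hole4 [([0.478, -0.209, 0.037], 0.76), ([0.687, 0.26, 0.008], 0.75), ([0.722, -0.267, 0.014], 0.4)]
top {'fovy': 54.231715489096636, 'cx': 261.7420157965701, 'cy': 189.42903505910536, 'position': array([ 0.37504733, -0.00923098,  1.27145096]), 'attitude': array([-0.69904082, -0.05725685,  0.0411261 ,  0.71159836])}
hanger [([0.453, -0.229, 0.041], 0.69)]
handpiece [([0.444, -0.28, 0.04], 0.6), ([0.456, -0.234, 0.04], 0.55)]
stand [([0.677, 0.242, 
[... 360 characters left out ...]
os': array([ 1.2661978 ,  0.57567816,  0.02489212,  1.43707028, -0.01497431,
        1.12899801, -0.05647274]), 'joint_velocities': array([-0.00160188,  0.00069122,  0.00145037,  0.00051806, -0.00044793,
       -0.00111127,  0.00134334]), 'effort': array([-4.35316133e-04, -7.65479851e+01,  2.24848129e+00, -2.86290997e+01,
        1.54132390e-02,  2.66740448e-03, -6.86652083e-05]), 'eef_pos': array([ 0.14783901, -0.65863213,  0.23131387]), 'ee_rot': array([ 1.64816315e-05,  9.93909796e-01,  1.10196716e-01, -4.18531557e-06]), 'wrist_force': array([ 0.63888085, -0.23925718, -0.60236196]), 'torque': array([ 0.03297903,  0.04503347, -0.04762133]), 'grasp_force': 0.0, 'width': 0.08539395216598135}
```

View pics/s0.png

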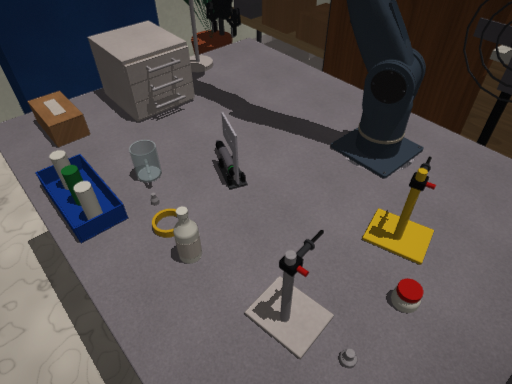

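View pics/t0.png

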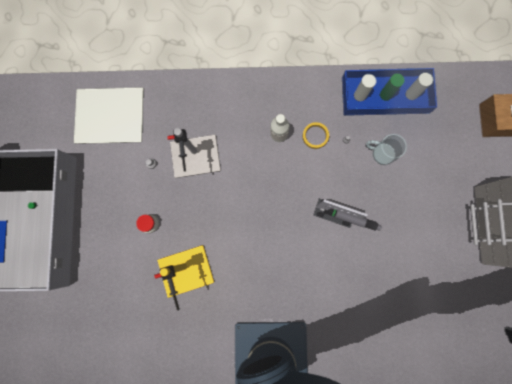

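White stand base: scene (289,315), top (195,157). The yellow look-alike is at scene (400,235), top (185,270) and is not meant. The carrier is at scene (230,155), top (347,215). These enlarged crops should confirm all three.

```bash
cat > h.py <<'E'
import numpy as np,cv2
from scipy.spatial.transform import Rotation as R
from station import arm
class Cam:
  def __init__(s,n):
    p=arm.camera_params(n);s.f=192/np.tan(np.radians(p["fovy"]/2));s.cx,s.cy=p["cx"],p["cy"]
    s.p=np.array(p["position"]);s.R=R.from_quat(np.roll(p["attitude"],-1)).as_matrix()
  def proj(s,X):
    c=(np.atleast_2d(X)-s.p)@s.R;return np.c_[s.cx+s.f*c[:,0]/-c[:,2],s.cy-s.f*c[:,1]/-c[:,2]]
  def at_z(s,uv,z):
    uv=np.atleast_2d(uv);d=np.c_[(uv[:,0]-s.cx)/s.f,-(uv[:,1]-s.cy)/s.f,-np.ones(len(uv))]@s.R.T
    return s.p+d*((z-s.p[2])/d[:,2])[:,None]
C={n:Cam(n) for n in("scene","top")}
def crop(im,x,y,w,h,k):
  c=cv2.resize(im[y:y+h,x:x+w],None,fx=k,fy=k,interpolation=cv2.INTER_CUBIC)
  for i in range(0,w,10): cv2.putText(c,str(x+i) if i%20==0 else "",(i*k,8),0,.3,(0,0,255));cv2.line(c,(i*k,0),(i*k,4),(0,0,255))
  for j in range(0,h,10): cv2.putText(c,str(y+j) if j%20==0 else "",(0,j*k+4),0,.3,(0,255,255));cv2.line(c,(0,j*k),(4,j*k),(0,0,255))
  return c
E
python3 - <<'E'
from h import *
a=cv2.imread("pics/s0.png");b=cv2.imread("pics/t0.png")
cv2.imwrite("pics/hang.png",np.hstack([crop(a,200,100,57,100,6),crop(b,308,185,76,100,6)]))
cv2.imwrite("pics/stand.png",np.hstack([crop(a,240,225,96,130,4),crop(b,160,120,64,104,5)[:520]]))
E
```

```text
(no output)
```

View pics/hang.png

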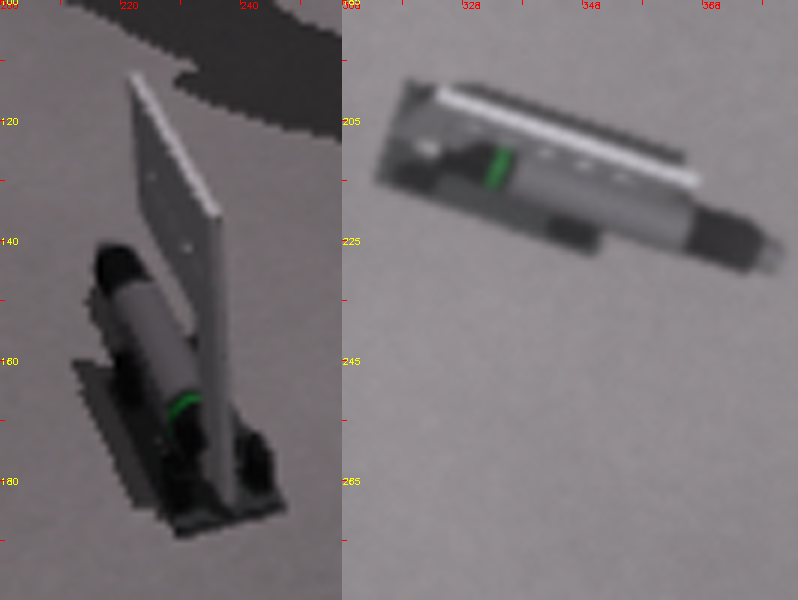

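View pics/stand.png

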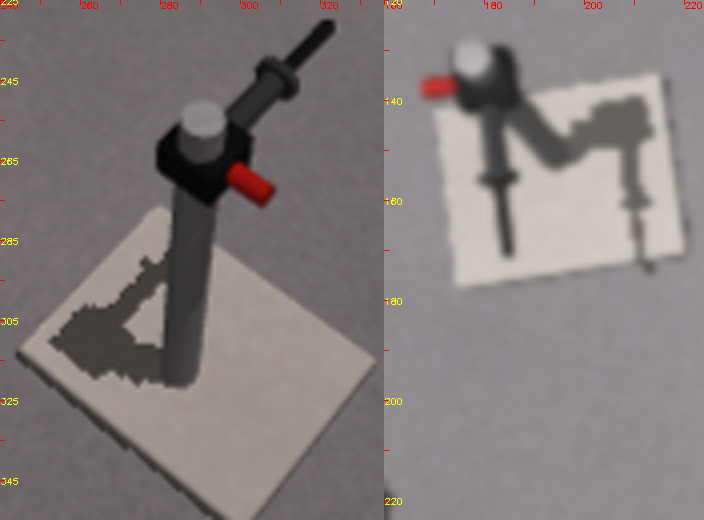

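```bash
cat > fit.py <<'E'
from h import *
from scipy.optimize import least_squares
def fit(feats,x0,pts):
  # feats: (cam,name,uv,weight)
  def res(q):
    P=pts(q);return np.concatenate([w*(C[c].proj(P[n])[0]-uv) for c,n,uv,w in feats])
  r=least_squares(res,x0,loss="soft_l1")
  for f in feats: print(f[0],f[1],np.round(C[f[0]].proj(pts(r.x)[f[1]])[0]-f[2],1))
  print(np.round(r.x,4),"sd",np.round(np.sqrt(np.diag(np.linalg.inv(r.jac.T@r.jac))),4));return r.x
def W(q,p): 
  c,s=np.cos(q[2]),np.sin(q[2]);return np.array([q[0]+c*p[0]-s*p[1],q[1]+s*p[0]+c*p[1],p[2]])
def st(q):
  b=q[4];P={"tip":(-.075,0,q[3]),"col":(-.027,0,q[3]),"post":(.036,0,.248)}
  P.update({f"b{i}{j}":(b+i*.065,j*.08,.012) for i in(-1,1) for j in(-1,1)})
  return {k:W(q,v) for k,v in P.items()}
def hg(q):
  P={"t+":(0,.065,.196),"t-":(0,-.065,.196),"f++":(.03,.065,.004),"f-+":(-.03,.065,.004),"f--":(-.03,-.065,.004)}
  return {k:W(q,v) for k,v in P.items()}
if __name__=="__main__":
  S=fit([("scene","tip",(322,231.5),1),("top","tip",(183.7,170.3),1),("scene","col",(306.5,244.5),1),("top","col",(181.8,155.5),1),("scene","post",(290,253),1),("top","post",(177.5,131.5),1),
   ("scene","b-1-1",(280,277),1),("scene","b-11",(333.5,314.5),1),("top","b11",(170.2,142.5),1),("top","b1-1",(214.5,135),1),("top","b-1-1",(219.5,170),1),("top","b-11",(174.2,176.8),1)][:6]+
   [("top","b11",(170.2,142.5),1),("top","b1-1",(214.5,135),1),("top","b-1-1",(219.5,170),1),("top","b-11",(174.2,176.8),1),("scene","b-1-1",(280,277),1),("scene","b-11",(333.5,314.5),1),("scene","b1-1",(245,311.5),1)],[.68,.25,.15,.225,0],st)
  print({k:np.round(v,4) for k,v in st(S).items() if k in("tip","col")})
  H=fit([("top","t+",(324.5,199.7),1),("top","t-",(366.5,215),1),("scene","t+",(236,135.5),1),("scene","t-",(222.3,112.3),1),
   ("scene","f++",(247.3,184),.7),("scene","f-+",(229.5,188.8),.7),("top","f-+",(313.3,216),.7),("top","f++",(318.8,198.5),.5),("top","f--",(349.5,227.5),.5)],[.46,-.23,-.3],hg)
  for n,uvs in(("top",[(381,228.2),(320,209.5),(314,207)]),("scene",[(219,141.5),])):
    X=C[n].at_z(uvs,.026)-[H[0],H[1],0];print(n,np.round(X[:,:2]@np.array([[np.cos(H[2]),-np.sin(H[2])],[np.sin(H[2]),np.cos(H[2])]]),3))
E
python3 fit.py
```

```text
scene tip [ 0.1 -0.5]
top tip [0.3 1.1]
scene col [1.8 0.4]
top col [ 0.2 -0.2]
scene post [-0.3  0.9]
top post [-0.9 -0.4]
top b11 [-1.  -1.4]
top b1-1 [ 0.2 -0.8]
top b-1-1 [0.1 0.6]
top b-11 [-0.8  0.7]
scene b-1-1 [-0.9 -2.4]
scene b-11 [ 0.3 -0.3]
scene b1-1 [-1.8 -0.6]
[0.6548 0.2469 0.1314 0.2142 0.0193] sd [0.0014 0.001  0.0122 0.0027 0.0022]
{'tip': array([0.5804, 0.237 , 0.2142]), 'col': array([0.628 , 0.2433, 0.2142])}
top t+ [-1.2  0.8]
top t- [0.3 0.6]
scene t+ [-0.8  0.1]
scene t- [-0.6 -0.4]
scene f++ [-18.7   4.6]
scene f-+ [17.4 -4.8]
top f-+ [-0.7 -0.9]
top f++ [-0.5 -0.1]
top f-- [0.1 0.5]
[ 0.4677 -0.2233 -0.3568] sd [0.0018 0.0018 0.0264]
top [[ 0.001 -0.158]
 [-0.007  0.05 ]
 [-0.005  0.071]]
scene [[-0.004 -0.152]]
```

The crops confirm it: the white stand's peg tip is at scene (322,231), top (184,170), and the carrier's bar runs from (324,200) to (366,215) in top. My two foot-corner labels in the scene view were swapped, so I'll refit and work out the first moves.

```bash
sed -i 's/("scene","f++",(247.3,184)/("scene","f-+",(229.5,188.8)/; s/("scene","f-+",(229.5,188.8),.7),("scene","f-+",(229.5,188.8)/("scene","f-+",(247.3,184),.7),("scene","f++",(229.5,188.8)/' fit.py
sed -i 's/"scene","f-+",(247.3,184)/"scene","FA",(247.3,184)/;s/"scene","FA",(247.3,184)/"scene","f-+",(229.5,188.8)/;s/("scene","f++",(229.5,188.8)/("scene","f++",(229.5,188.8)/' fit.py
grep -n '"scene","f' fit.py
sed -i 's/("scene","f[-+]+",([0-9.]*,[0-9.]*),.7),("scene","f[-+]+",([0-9.]*,[0-9.]*),.7)/("scene","f++",(229.5,188.8),.7),("scene","f-+",(247.3,184),.7)/' fit.py
cat > go.py <<'E'
from h import *
def ang(s):  # world angle of tool y
  M=R.from_quat(np.roll(s["ee_rot"],-1)).as_matrix();return np.arctan2(M[1,1],M[0,1]),M
def to(p,yaw):
  s=arm.get_state();a,M=ang(s);d=M.T@(np.array(p)-s["eef_pos"])
  print("t",round(s["time"],1),"tool shift",np.round(d,4),"turn z",round(-(yaw-a),4),"tcp",np.round(s["eef_pos"],4),"yaw",round(a,4),"F",np.round(s["wrist_force"],1),"w",round(s["width"],4),"g",round(s["grasp_force"],1),"Mz",np.round(M[:,2],3))
E
python3 fit.py
python3 - <<'E'
from h import *
print(C["top"].at_z([(167,271.5),(178,305)],.245),C["top"].at_z([(280,120),(378,150)],.17))
E
```

```text
25:   ("scene","f-+",(229.5,188.8),.7),("scene","f++",(229.5,188.8),.7),("top","f-+",(313.3,216),.7),("top","f++",(318.8,198.5),.5),("top","f--",(349.5,227.5),.5)],[.46,-.23,-.3],hg)
scene tip [ 0.1 -0.5]
top tip [0.3 1.1]
scene col [1.8 0.4]
top col [ 0.2 -0.2]
scene post [-0.3  0.9]
top post [-0.9 -0.4]
top b11 [-1.  -1.4]
top b1-1 [ 0.2 -0.8]
top b-1-1 [0.1 0.6]
top b-11 [-0.8  0.7]
scene b-1-1 [-0.9 -2.4]
scene b-11 [ 0.3 -0.3]
scene b1-1 [-1.8 -0.6]
[0.6548 0.2469 0.1314 0.2142 0.0193] sd [0.0014 0.001  0.0122 0.0027 0.0022]
{'tip': array([0.5804, 0.237 , 0.2142]), 'col': array([0.628 , 0.2433, 0.2142])}
top t+ [-1.3  1. ]
top t- [0.3 0.4]
scene t+ [-0.5  0.1]
scene t- [-0.6 -0.3]
scene f++ [-0.6 -0.1]
scene f-+ [-0.2 -0.1]
top f-+ [-0.7 -0.7]
top f++ [-0.7  0.1]
top f-- [0.1 0.4]
[ 0.4675 -0.2229 -0.3491] sd [0.0016 0.0017 0.0231]
top [[ 0.    -0.158]
 [-0.006  0.05 ]
 [-0.004  0.071]]
scene [[-0.005 -0.153]]
[[0.30049271 0.27241512 0.245     ]
 [0.21258526 0.24125308 0.245     ]] [[ 0.74184852 -0.04428507  0.17      ]
 [ 0.6418695  -0.33470194  0.17      ]]
```

```bash
python3 -c "
from go import *;to([.458,-.249,.26],-.349)"
```

```text
t 0.9 tool shift [ 0.3924 -0.3317 -0.0287] turn z -1.001 tcp [ 0.1478 -0.6586  0.2313] yaw -1.35 F [ 0.6 -0.2 -0.6] w 0.0854 g 0.0 Mz [-0. -0. -1.]
```

>>> jog_arm --pt "0 0 0 0 0 -0.03 1" --pt "0 0 -0.14 0.036 -0.03 -0.03 1" --pt "0 0 -0.28 0.072 -0.06 -0.03 1" --pt "0 0 -0.42 0.108 -0.09 -0.03 1" --pt "0 0 -0.56 0.144 -0.12 -0.03 1"

```text
time: 1.4
eef_pos: [0.263, -0.5085, 0.2616]
ee_rot: [0.0, 0.924, 0.383, 0.0]
wrist_force: [0.5, -0.1, 0.8]
width: 0.0854
grasp_force: 0.0
```

```bash
python3 -c "
from go import *;to([.458,-.249,.26],-.349)"
```

```text
t 1.4 tool shift [ 0.3214 -0.0452  0.0015] turn z -0.4354 tcp [ 0.263  -0.5085  0.2616] yaw -0.7844 F [ 0.5 -0.1  0.8] w 0.0854 g 0.0 Mz [ 0.    -0.001 -1.   ]
```

>>> jog_arm --pt "0 0 -0.11 0.046 -0.007 0 1" --pt "0 0 -0.22 0.092 -0.014 0 1" --pt "0 0 -0.33 0.138 -0.021 0 1" --pt "0 0 -0.435 0.184 -0.028 0 1" --pt "0 0 -0.435 0.23 -0.035 0 1"

```text
time: 1.9
eef_pos: [0.4016, -0.3218, 0.2616]
ee_rot: [0.0, 0.82, 0.573, 0.0]
wrist_force: [0.4, -0.0, -0.4]
width: 0.0855
grasp_force: 0.0
```

```bash
python3 -c "
from go import *;to([.458,-.249,.26],-.349)"
```

```text
t 1.9 tool shift [0.0878 0.0279 0.0016] turn z -0.0026 tcp [ 0.4016 -0.3218  0.2616] yaw -0.3516 F [ 0.4 -0.  -0.4] w 0.0855 g 0.0 Mz [ 0.001 -0.001 -1.   ]
```

>>> jog_arm --pt "0 0 0 0.044 0.014 0 1" --pt "0 0 0 0.088 0.028 0 1" --pt "0 0 0 0.088 0.028 0.03 1" --pt "0 0 0 0.088 0.028 0.06 1" --pt "0 0 0 0.088 0.028 0.06 1"

```text
time: 2.4
eef_pos: [0.4558, -0.2494, 0.1985]
ee_rot: [-0.003, 0.821, 0.572, -0.001]
wrist_force: [-0.7, 0.1, 0.7]
width: 0.0857
grasp_force: 0.0
```

Run:
```python
from go import *
to([.458,-.249,.167],-.349)
a=arm.get_image("scene");b=arm.get_image("top")
x=np.hstack([crop(a,190,70,70,100,5),crop(b,310,160,80,100,5)])
cv2.imwrite("pics/grasp.png",x)
```

```text
t 2.4 tool shift [0.0011 0.0021 0.0314] turn z -0.0051 tcp [ 0.4558 -0.2494  0.1985] yaw -0.3541 F [-0.7  0.1  0.7] w 0.0857 g 0.0 Mz [-0.005  0.002 -1.   ]
```

View pics/grasp.png

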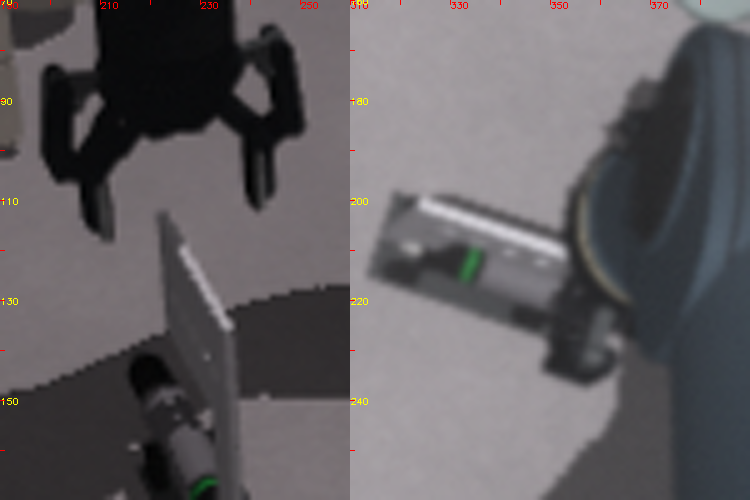

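The fingers straddle the bar: in the scene crop their tips are at (209,117) and (240,111) with the bar between them. Going down and closing.

>>> jog_arm --pt "0 0 0 0.001 0.002 0.016 1" --pt "0 0 0 0.001 0.002 0.031 1" --pt "0 0 0 0.001 0.002 0.031 1" --pt "0 0 0 0.001 0.002 0.031 -0.5" --pt "0 0 0 0.001 0.002 0.031 -0.5" --force 25

```text
time: 3.0
eef_pos: [0.4605, -0.2507, 0.1717]
ee_rot: [0.001, 0.821, 0.571, 0.0]
wrist_force: [-0.2, -1.2, 0.2]
width: 0.0594
grasp_force: 0.0
```

>>> jog_arm --pt "0 0 0 0 0 0 -0.7" --pt "0 0 0 0 0 0 -0.8" --pt "0 0 0 0 0 0 -1" --pt "0 0 0 0 0 0 -1" --pt "0 0 0 0 0 0 -1"

```text
time: 3.5
eef_pos: [0.4593, -0.25, 0.1705]
ee_rot: [-0.0, 0.821, 0.571, -0.0]
wrist_force: [-3.3, 0.4, 5.3]
width: 0.0056
grasp_force: 29.6
```

>>> jog_arm --pt "0 0 0 0 0 0 -1" --pt "0 0 0 0 0 0 -1" --pt "0 0 0 0 0 0 -1" --pt "0 0 0 0 0 0 -1" --force 80

```text
time: 3.9
eef_pos: [0.4594, -0.2501, 0.1706]
ee_rot: [-0.0, 0.821, 0.571, -0.0]
wrist_force: [-2.6, 0.4, 5.5]
width: 0.0046
grasp_force: 78.9
```

```bash
python3 -c "
from go import *;to([.458,-.249,.167],-.349)"
```

```text
t 3.9 tool shift [ 0.0005 -0.0017  0.0036] turn z -0.0061 tcp [ 0.4594 -0.2501  0.1706] yaw -0.3551 F [-2.6  0.4  5.5] w 0.0046 g 78.9 Mz [-0.001  0.    -1.   ]
```

>>> jog_arm --pt "0 0 0 0 0 -0.01 -1" --pt "0 0 0 0 0 -0.025 -1" --pt "0 0 0 0 0 -0.045 -1" --pt "0 0 0 0 0 -0.06 -1" --pt "0 0 0 0 0 -0.07 -1"

```text
time: 4.4
eef_pos: [0.46, -0.2502, 0.2414]
ee_rot: [0.0, 0.821, 0.571, 0.0]
wrist_force: [0.3, 0.5, -5.3]
width: 0.0049
grasp_force: 78.4
```

>>> jog_arm --pt "0 0 0 0 0 0 -1" --pt "0 0 0 0 0 0 -1" --pt "0 0 0 0 0 0 -1"

```text
time: 4.7
eef_pos: [0.4593, -0.25, 0.2394]
ee_rot: [-0.001, 0.821, 0.571, -0.0]
wrist_force: [-0.7, 0.4, -5.7]
width: 0.0047
grasp_force: 78.4
```

Run:
```python
from go import *
to([.5,.22,.24],.131);print(arm.get_state()["torque"])
a=arm.get_image("scene");b=arm.get_image("top")
x=np.hstack([crop(a,190,70,80,110,5),crop(b,300,160,75,110,5)])
cv2.imwrite("pics/lift.png",x)
```

```text
t 4.7 tool shift [ 4.549e-01 -1.252e-01 -3.000e-04] turn z -0.486 tcp [ 0.4593 -0.25    0.2394] yaw -0.355 F [-0.7  0.4 -5.7] w 0.0047 g 78.4 Mz [-0.002  0.001 -1.   ]
[ 0.02943837 -0.00898672 -0.00725174]
```

View pics/lift.png

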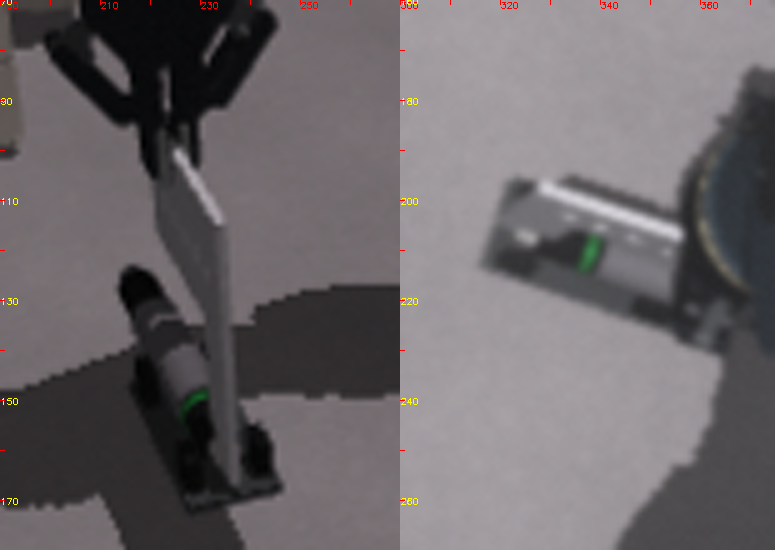

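The carrier is lifted, hanging level in the grip. The centre of mass (about -29 mm) lies between holes 0 and 1, so I'll average the wrist moment to decide.

Run:
```python
from go import *
T=[];F=[]
for i in range(30):
  arm.get_image("top");s=arm.get_state();T.append(s["torque"]);F.append(s["wrist_force"])
T=np.array(T);F=np.array(F);t=T.mean(0);print(t,T.std(0)/5.5,F.mean(0))
r=np.array([-t[1],t[0]])/F.mean(0)[2]; r=np.array([-t[1]/F.mean(0)[2],t[0]/F.mean(0)[2]])
print("com rel tcp along hanger y,x",r@[.347,.938],r@[.938,-.347])
```

```text
[ 0.00059321 -0.00134215 -0.00778795] [0.00469683 0.00474466 0.00657707] [-0.1601169  -0.2013693  -5.83240952]
com rel tcp along hanger y,x -0.00017525474780947899 -0.00018055823443163663
```

Run:
```python
from go import *
from scipy.optimize import least_squares
to([.525,.221,.24],.131)
uv={"top":(328,197.4),"scene":(234.4,114.4)}
r=least_squares(lambda X:np.concatenate([C[c].proj(X)[0]-uv[c] for c in uv]),[.48,-.16,.26]);print(r.x,r.cost)
d=r.x-arm.get_state()["eef_pos"];print("end rel tcp: y",d[:2]@[.347,.938],"x",d[:2]@[.938,-.347],"z",d[2])
```

```text
t 6.3 tool shift [ 4.645e-01 -1.027e-01  3.000e-04] turn z -0.486 tcp [ 0.4599 -0.2502  0.2403] yaw -0.355 F [ 0.3  0.5 -5.7] w 0.0042 g 78.4 Mz [-0.  0. -1.]
[ 0.49000977 -0.16434722  0.26317608] 0.48187766551231165
end rel tcp: y 0.09101284886604968 x -0.0015099319330176002 z 0.022899437789932475
```

>>> jog_arm --pt "0 0 -0.06 0.015 -0.004 0 -1" --pt "0 0 -0.16 0.045 -0.01 0 -1" --pt "0 0 -0.26 0.085 -0.019 0 -1" --pt "0 0 -0.36 0.125 -0.028 0 -1" --pt "0 0 -0.46 0.165 -0.037 0 -1"

```text
time: 6.8
eef_pos: [0.4824, -0.0806, 0.2405]
ee_rot: [0.0, 0.667, 0.745, 0.0]
wrist_force: [0.7, -0.0, -5.8]
width: 0.0047
grasp_force: 78.4
```

```bash
python3 -c "
from go import *;to([.525,.221,.24],.131)"
```

```text
t 6.8 tool shift [0.295  0.0756 0.0005] turn z -0.0204 tcp [ 0.4824 -0.0806  0.2405] yaw 0.1106 F [ 0.7 -0.  -5.8] w 0.0047 g 78.4 Mz [ 0.  0. -1.]
```

>>> jog_arm --pt "0 0 -0.02 0.04 0.01 0 -1" --pt "0 0 -0.02 0.085 0.022 0 -1" --pt "0 0 -0.02 0.13 0.033 0 -1" --pt "0 0 -0.02 0.175 0.045 0 -1" --pt "0 0 -0.02 0.215 0.055 0 -1"

```text
time: 7.3
eef_pos: [0.5144, 0.1401, 0.2406]
ee_rot: [-0.0, 0.661, 0.751, 0.001]
wrist_force: [1.2, -1.1, -6.5]
width: 0.0043
grasp_force: 78.4
```

>>> jog_arm --pt "0 0 0 0.03 0.008 0 -1" --pt "0 0 0 0.055 0.014 0 -1" --pt "0 0 0 0.073 0.018 0 -1" --pt "0 0 0 0.08 0.02 0 -1" --pt "0 0 0 0.08 0.02 0 -1"

```text
time: 7.8
eef_pos: [0.5242, 0.22, 0.2402]
ee_rot: [-0.0, 0.661, 0.751, 0.0]
wrist_force: [0.1, -0.3, -6.3]
width: 0.0045
grasp_force: 78.4
```

Run:
```python
from go import *
to([.542,.2245,.235],.131)
a=arm.get_image("scene");b=arm.get_image("top")
x=np.hstack([crop(a,260,190,90,110,4),crop(b,140,110,100,110,4)])
cv2.imwrite("pics/pre.png",x)
```

```text
t 7.8 tool shift [0.0022 0.0183 0.0052] turn z -0.0034 tcp [0.5242 0.22   0.2402] yaw 0.1276 F [ 0.1 -0.3 -6.3] w 0.0045 g 78.4 Mz [-0.     0.001 -1.   ]
```

View pics/pre.png

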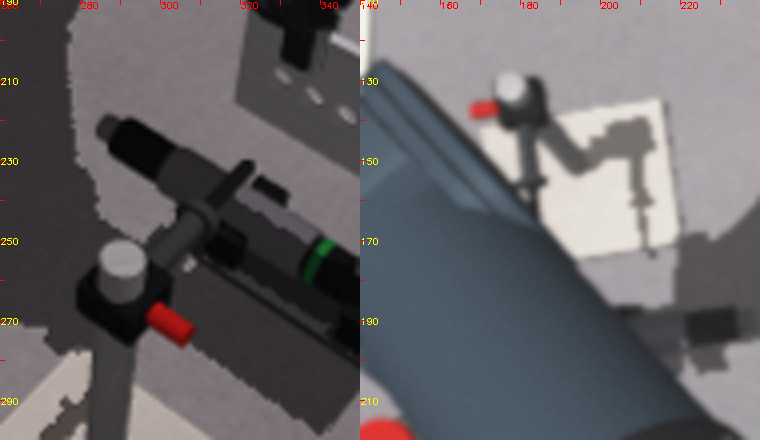

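Run:
```python
from go import *
from scipy.optimize import least_squares
a=arm.get_image("scene");g=cv2.cvtColor(a,cv2.COLOR_BGR2GRAY)
c=g[200:235,315:365]
m=(c>cv2.medianBlur(c,15).astype(int)+20).astype(np.uint8)
n,l,st,ce=cv2.connectedComponentsWithStats(m)
for i in range(1,n): print(st[i,4],ce[i]+[315,200])
s=arm.get_state();yw,M=ang(s);t=s["eef_pos"]
ya=np.array([-np.sin(yw),np.cos(yw),0])
for k in(-.04,-.02,0,.02): print(k,C["scene"].proj(t+(k+.0278)*ya+[0,0,-.0206]))
# brightness profile for sub-pixel view
cv2.imwrite("pics/pre2.png",crop(a,262,200,100,75,8))
```

```text
62 [354.43548387 205.33870968]
8 [329.25  208.125]
11 [337.09090909 212.90909091]
12 [345.08333333 217.33333333]
12 [353.41666667 222.33333333]
15 [361.53333333 227.06666667]
4 [316.5 231.5]
7 [346.85714286 233.14285714]
-0.04 [[328.27732216 208.00258654]]
-0.02 [[336.13591399 212.53401718]]
0 [[344.18635118 217.17606992]]
0.02 [[352.43574559 221.93284561]]
```

View pics/pre2.png

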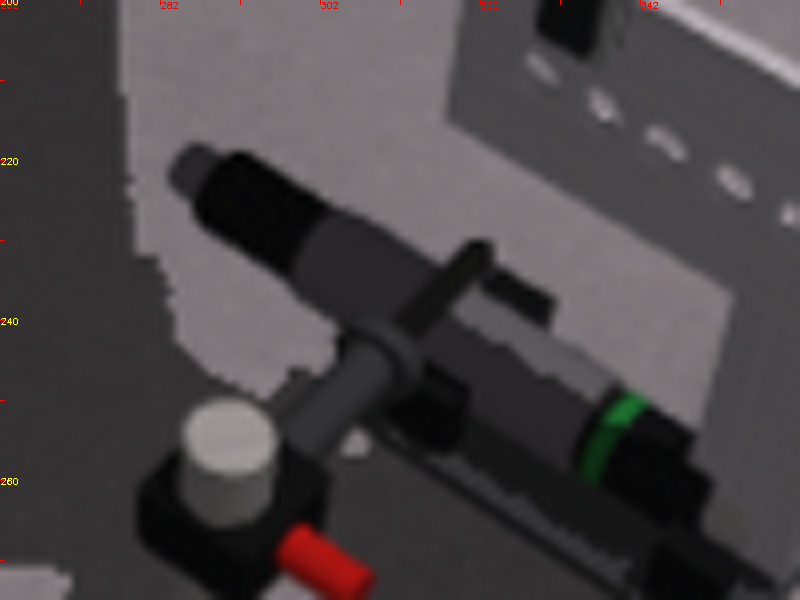

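```bash
cat > peg.py <<'E'
from fit import *
g=255-cv2.cvtColor(cv2.imread("pics/t0.png"),cv2.COLOR_BGR2GRAY).astype(float)
tp=[]
for v in range(158,171):
  r=g[v,177:193];w=np.clip(r-np.median(r)-15,0,None);u=(w*np.arange(177,193)).sum()/w.sum();tp.append((u,v));print(v,round(u,2),round(w.sum()),end="; ")
print()
t=np.array([.4599,-.2502,.2403]);ya=np.array([.347,.938,0])
print("top bar-end pred",C["top"].proj(t+.093*ya+[0,0,.0254]),"meas 327.6 197.0; scene",C["scene"].proj(t+.093*ya+[0,0,.0254]),"meas 234.0 114.0")
def run(bs,bt):
  C["scene"].cx+=bs[0];C["scene"].cy+=bs[1];C["top"].cx+=bt[0];C["top"].cy+=bt[1]
  rows=[q for q in tp if 160<=q[1]<=167];L=np.polyfit([q[1] for q in rows],[q[0] for q in rows],1)
  S=fit([("scene","tip",(322.4,230.2),1),("scene","col",(309.5,243),1),("scene","post",(290.3,253.8),1),("top","post",(177.3,131.2),1),
   ("top","tip",(np.polyval(L,170),170),1),("top","col",(np.polyval(L,155.3),155.3),1)],[.655,.247,.13,.214,0],st) if 0 else None
  f=[("scene","tip",(322.4,230.2),1),("scene","col",(309.5,243),1),("scene","post",(290.3,253.8),1),("top","post",(177.3,131.2),1),("top","tip",(np.polyval(L,170.2),170.2),1),("top","col",(np.polyval(L,155.3),155.3),1)]
  f2=lambda q:{k:v for k,v in st(np.r_[q,0]).items()}
  q=fit(f,[.655,.247,.13,.214],f2);print("tip",f2(q)["tip"])
  C["scene"].cx-=bs[0];C["scene"].cy-=bs[1];C["top"].cx-=bt[0];C["top"].cy-=bt[1]
run((0,0),(0,0));run((1,.4),(0,0))
E
python3 peg.py
```

```text
158 182.75 332; 159 182.94 293; 160 183.17 276; 161 183.26 280; 162 183.34 287; 163 183.45 302; 164 183.59 302; 165 183.75 309; 166 183.86 294; 167 183.97 287; 168 184.16 282; 169 184.26 277; 170 184.32 236; 
top bar-end pred [[327.12811032 197.02604608]] meas 327.6 197.0; scene [[233.36018298 113.96907632]] meas 234.0 114.0
scene tip [-0.1 -0.7]
scene col [-0.9  0.6]
scene post [-0.4 -0.2]
top post [-0.6  0.2]
top tip [-0.3  1.2]
top col [-0.6  0. ]
[0.6539 0.2465 0.1366 0.2173] sd [0.0013 0.0013 0.0229 0.0028]
tip [0.5795589  0.23626382 0.21727979]
scene tip [ 0.3 -0.6]
scene col [-0.6  0.6]
scene post [-0.1 -0. ]
top post [-0.2 -0.1]
top tip [0. 1.]
top col [-0.3 -0.3]
[0.6545 0.2452 0.1363 0.2179] sd [0.0012 0.0011 0.0216 0.0027]
tip [0.58024031 0.23505203 0.21792578]
```

```bash
python3 -c "
from go import *;to([.5613,.2248,.2381],.135)"
```

```text
t 8.0 tool shift [0.003  0.0373 0.002 ] turn z -0.0113 tcp [0.5246 0.2172 0.2402] yaw 0.1237 F [-0.7 -0.4 -5. ] w 0.0044 g 78.4 Mz [-0.    -0.001 -1.   ]
```

```bash
cat >> go.py <<'E'
def avg(n=12):
  L=[]
  for i in range(n): arm.get_image("scene");L.append(arm.get_state())
  f=lambda k:np.array([x[k] for x in L])
  p=f("eef_pos");y=np.array([ang(x)[0] for x in L])
  print("t",round(L[-1]["time"],2),"tcp",np.round(p.mean(0),4),"sd",np.round(p.std(0),4),"yaw",round(y.mean(),4),"F",np.round(f("wrist_force").mean(0),2),"sd",np.round(f("wrist_force").std(0),1),"T",np.round(f("torque").mean(0),3))
  return p.mean(0),y.mean(),f("wrist_force").mean(0)
def rel(p,yaw,n=12):
  q,y,F=avg(n);d=np.array(p)-q;c,s=np.cos(y),np.sin(y)
  print("tool shift x %.4f y %.4f z %.4f turn %.4f"%(-s*d[0]+c*d[1],c*d[0]+s*d[1],-d[2],y-yaw))
E
python3 -c "
from go import *;rel([.5613,.2248,.2381],.135)"
```

```text
t 8.55 tcp [0.5246 0.2182 0.2403] sd [0.0001 0.0005 0.    ] yaw 0.1242 F [ 0.1  -0.15 -5.94] sd [0.4 0.6 0.4] T [-0.014 -0.002  0.007]
tool shift x 0.0020 y 0.0372 z 0.0022 turn -0.0108
```

```bash
cat > holes.py <<'E'
from go import *
def holes(x0=300,y0=195,x1=375,y1=245):
  a=arm.get_image("scene");g=cv2.cvtColor(a,cv2.COLOR_BGR2GRAY);c=g[y0:y1,x0:x1]
  d=np.clip(c.astype(float)-cv2.medianBlur(c,15)-8,0,None);n,l,st,ce=cv2.connectedComponentsWithStats((d>12).astype(np.uint8))
  out=[]
  for i in range(1,n):
    if 5<st[i,4]<25:
      k=cv2.dilate((l==i).astype(np.uint8),np.ones((3,3)))*d;yy,xx=np.mgrid[y0:y1,x0:x1];out.append([(k*xx).sum()/k.sum(),(k*yy).sum()/k.sum()])
  return np.round(out,2).tolist(),a
E
python3 - <<'E'
from holes import *
s=arm.get_state();h,a=holes();print(h)
yw,M=ang(s);t=s["eef_pos"];print(t)
ya=np.array([-np.sin(yw),np.cos(yw),0])
for k in(-.04,-.02,0,.02): print(k,C["scene"].proj(t+(k+.0283)*ya+[0,0,-.0206]).round(2))
E
```

```text
[[329.46, 208.21], [337.26, 213.19], [344.94, 217.61], [353.45, 222.32], [361.89, 227.41], [315.37, 230.84], [351.22, 236.72], [373.09, 238.75], [301.5, 240.88]]
[0.52455825 0.21879496 0.24032036]
-0.04 [[329.07 208.46]]
-0.02 [[336.95 213.  ]]
0 [[345.03 217.65]]
0.02 [[353.31 222.41]]
```

>>> jog_arm --pt "0 0 -0.012 0.001 0.01 0.001 -1" --pt "0 0 -0.012 0.0025 0.025 0.0025 -1" --pt "0 0 -0.012 0.0025 0.032 0.0025 -1" --pt "0 0 -0.012 0.0025 0.037 0.0025 -1" --pt "0 0 -0.012 0.0025 0.037 0.0025 -1"

```text
time: 9.1
eef_pos: [0.5615, 0.2259, 0.2375]
ee_rot: [-0.0, 0.657, 0.754, -0.0]
wrist_force: [-0.4, 0.4, -5.1]
width: 0.0046
grasp_force: 78.4
```

Run:
```python
from holes import *
rel([.5609,.2254,.2379],.1366,10)
h,a=holes(270,200,360,260);print(h)
cv2.imwrite("pics/near.png",crop(a,270,195,100,75,8))
```

```text
t 9.6 tcp [0.5607 0.2259 0.2379] sd [0.0001 0.     0.0001] yaw 0.1372 F [-0.05 -0.08 -5.89] sd [0.6 0.4 0.5] T [ 0.014  0.013 -0.017]
tool shift x -0.0005 y 0.0001 z -0.0000 turn 0.0006
[[310.42, 203.89], [318.55, 208.86], [320.39, 219.32], [328.45, 224.52], [336.02, 228.97], [314.9, 231.38], [344.41, 233.9], [323.17, 236.14], [353.25, 238.87], [303.31, 238.86], [316.35, 241.96], [343.04, 248.41], [278.92, 252.91]]
```

View pics/near.png

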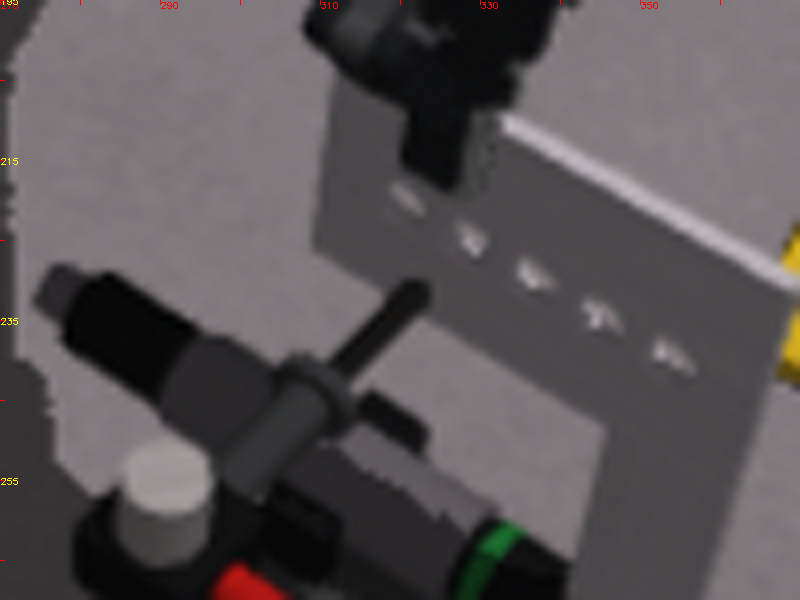

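Hole 1, at (329,225), lies on the extension of the peg line (tip 322,231). Feeling forward.

>>> jog_arm --pt "0 0 0 0 0.004 0 -1" --pt "0 0 0 0 0.008 0 -1" --pt "0 0 0 0 0.012 0 -1" --pt "0 0 0 0 0.015 0 -1" --pt "0 0 0 0 0.015 0 -1"

```text
time: 10.15
eef_pos: [0.5763, 0.2279, 0.2376]
ee_rot: [-0.0, 0.657, 0.754, 0.0]
wrist_force: [0.6, -0.0, -6.1]
width: 0.0046
grasp_force: 78.4
```

>>> jog_arm --pt "0 0 0 0 0.002 0 -1" --pt "0 0 0 0 0.004 0 -1" --pt "0 0 0 0 0.006 0 -1" --pt "0 0 0 0 0.007 0 -1" --pt "0 0 0 0 0.007 0 -1"

```text
time: 10.65
eef_pos: [0.5829, 0.2289, 0.2378]
ee_rot: [-0.0, 0.657, 0.754, -0.0]
wrist_force: [-0.3, -0.7, -6.6]
width: 0.0045
grasp_force: 78.4
```

Run:
```python
from holes import *
avg(8)
```

```text
t 11.05 tcp [0.5827 0.2289 0.2378] sd [0. 0. 0.] yaw 0.137 F [ 0.03 -0.01 -5.84] sd [0.4 0.3 0.4] T [-0.007  0.002 -0.008]
```

>>> jog_arm --pt "0 0 0 0 0.002 0 -1" --pt "0 0 0 0 0.004 0 -1" --pt "0 0 0 0 0.006 0 -1" --pt "0 0 0 0 0.008 0 -1" --pt "0 0 0 0 0.008 0 -1"

```text
time: 11.55
eef_pos: [0.591, 0.23, 0.2377]
ee_rot: [-0.0, 0.657, 0.754, 0.0]
wrist_force: [0.6, 0.4, -5.6]
width: 0.0046
grasp_force: 78.4
```

Run:
```python
from holes import *
avg(8)
a=arm.get_image("scene");cv2.imwrite("pics/thread.png",crop(a,275,195,80,60,10))
```

```text
t 11.95 tcp [0.5906 0.23   0.2378] sd [0.0001 0.     0.0001] yaw 0.137 F [ 0.36  0.08 -5.75] sd [0.5 0.3 0.4] T [0.007 0.01  0.008]
```

View pics/thread.png

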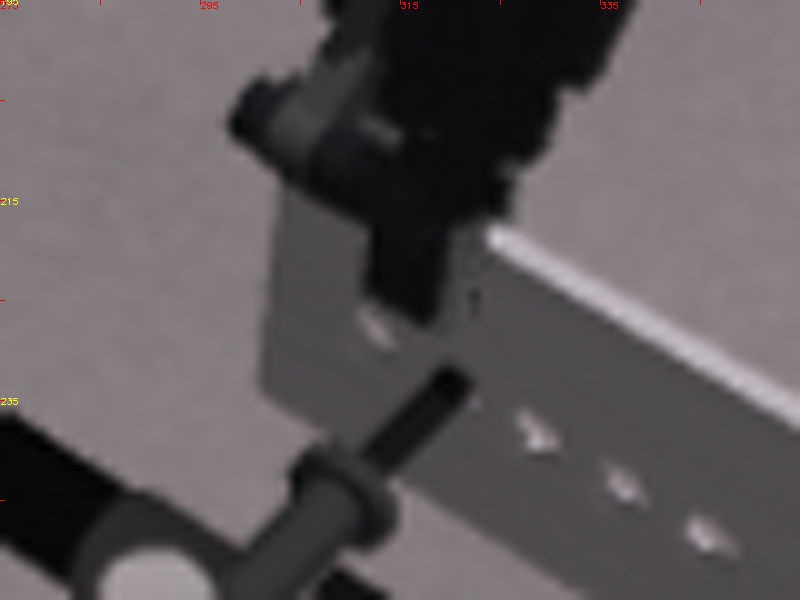

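The peg tip, at crop (460,370), covers hole 1 and there's no contact force yet, so I'm advancing.

>>> jog_arm --pt "0 0 0 0 0.002 0 -1" --pt "0 0 0 0 0.004 0 -1" --pt "0 0 0 0 0.006 0 -1" --pt "0 0 0 0 0.007 0 -1" --pt "0 0 0 0 0.007 0 -1"

```text
time: 12.5
eef_pos: [0.5978, 0.231, 0.2377]
ee_rot: [-0.0, 0.657, 0.754, 0.0]
wrist_force: [0.1, -0.7, -4.8]
width: 0.0043
grasp_force: 78.4
```

Run:
```python
from holes import *
avg(8)
```

```text
t 12.9 tcp [0.5976 0.231  0.2378] sd [0. 0. 0.] yaw 0.137 F [ 0.03 -0.15 -5.98] sd [0.4 0.5 0.7] T [ 0.003  0.008 -0.012]
```

>>> jog_arm --pt "0 0 0 0 0.003 0 -1" --pt "0 0 0 0 0.006 0 -1" --pt "0 0 0 0 0.009 0 -1" --pt "0 0 0 0 0.012 0 -1" --pt "0 0 0 0 0.012 0 -1"

```text
time: 13.4
eef_pos: [0.61, 0.2326, 0.2377]
ee_rot: [0.0, 0.657, 0.754, 0.0]
wrist_force: [-0.1, -0.4, -5.3]
width: 0.0048
grasp_force: 78.4
```

>>> jog_arm --pt "0 0 0 0 0.002 0 -1" --pt "0 0 0 0 0.004 0 -1" --pt "0 0 0 0 0.006 0 -1" --pt "0 0 0 0 0.007 0 -1" --pt "0 0 0 0 0.007 0 -1"

```text
time: 13.9
eef_pos: [0.6166, 0.2336, 0.2378]
ee_rot: [-0.0, 0.657, 0.754, 0.0]
wrist_force: [-0.2, 0.1, -6.1]
width: 0.0048
grasp_force: 78.4
```

Run:
```python
from holes import *
avg(10)
```

```text
t 14.4 tcp [0.6164 0.2335 0.2378] sd [0. 0. 0.] yaw 0.137 F [-0.03 -0.09 -5.79] sd [0.5 0.5 0.5] T [-0.005  0.002 -0.008]
```

>>> jog_arm --pt "0 0 0 0 0.001 0 -1" --pt "0 0 0 0 0.002 0 -1" --pt "0 0 0 0 0.003 0 -1" --pt "0 0 0 0 0.004 0 -1" --pt "0 0 0 0 0.004 0 -1"

```text
time: 14.9
eef_pos: [0.6205, 0.2341, 0.2377]
ee_rot: [-0.0, 0.657, 0.754, 0.0]
wrist_force: [0.1, -0.3, -5.8]
width: 0.0041
grasp_force: 78.4
```

Run:
```python
from holes import *
avg(8)
```

```text
t 15.3 tcp [0.6204 0.2341 0.2378] sd [0. 0. 0.] yaw 0.137 F [-0.01 -0.16 -6.04] sd [0.7 0.5 0.3] T [ 0.013 -0.013  0.015]
```

>>> jog_arm --pt "0 0 0 0 0.001 0 -1" --pt "0 0 0 0 0.002 0 -1" --pt "0 0 0 0 0.003 0 -1" --pt "0 0 0 0 0.003 0 -1"

```text
time: 15.7
eef_pos: [0.6227, 0.2344, 0.2378]
ee_rot: [-0.0, 0.657, 0.754, -0.001]
wrist_force: [-4.2, -0.9, -2.6]
width: 0.0042
grasp_force: 78.9
```

Run:
```python
from holes import *
avg(8)
```

```text
t 16.1 tcp [0.6227 0.2344 0.2378] sd [0. 0. 0.] yaw 0.1373 F [-4.96 -1.39 -3.02] sd [0.5 0.3 0.5] T [-0.314  1.167  0.029]
```

Collar felt at 5 N. Backing off 2.5 mm, then lowering until the hole rests on the peg.

>>> jog_arm --pt "0 0 0 0 -0.001 0 -1" --pt "0 0 0 0 -0.0025 0 -1" --pt "0 0 0 0 -0.0025 0.0005 -1" --pt "0 0 0 0 -0.0025 0.001 -1" --pt "0 0 0 0 -0.0025 0.001 -1"

```text
time: 16.6
eef_pos: [0.6211, 0.2341, 0.2367]
ee_rot: [0.0, 0.657, 0.754, 0.0]
wrist_force: [-0.1, -0.4, -5.9]
width: 0.0045
grasp_force: 78.4
```

Run:
```python
from holes import *
avg(8)
```

```text
t 17.0 tcp [0.621  0.2342 0.2368] sd [0. 0. 0.] yaw 0.137 F [-0.04 -0.14 -5.6 ] sd [0.5 0.4 0.2] T [ 0.008  0.011 -0.006]
```

>>> jog_arm --pt "0 0 0 0 0 0.0005 -1" --pt "0 0 0 0 0 0.001 -1" --pt "0 0 0 0 0 0.0015 -1" --pt "0 0 0 0 0 0.0015 -1"

```text
time: 17.4
eef_pos: [0.6209, 0.2341, 0.2352]
ee_rot: [-0.0, 0.657, 0.754, -0.0]
wrist_force: [0.8, 0.4, -6.0]
width: 0.0046
grasp_force: 78.4
```

Run:
```python
from holes import *
avg(8)
```

```text
t 17.8 tcp [0.6209 0.2342 0.2353] sd [0. 0. 0.] yaw 0.137 F [-0.13 -0.04 -5.65] sd [0.6 0.1 0.5] T [ 0.003 -0.017 -0.003]
```

>>> jog_arm --pt "0 0 0 0 0 0.0005 -1" --pt "0 0 0 0 0 0.001 -1" --pt "0 0 0 0 0 0.0015 -1" --pt "0 0 0 0 0 0.0015 -1"

```text
time: 18.2
eef_pos: [0.6209, 0.2341, 0.2338]
ee_rot: [-0.0, 0.657, 0.754, -0.0]
wrist_force: [0.3, 0.3, -5.3]
width: 0.0047
grasp_force: 78.5
```

Run:
```python
from holes import *
avg(8)
```

```text
t 18.6 tcp [0.6209 0.2341 0.2338] sd [0. 0. 0.] yaw 0.137 F [ 0.06  0.07 -5.82] sd [0.3 0.5 0.5] T [-0.005 -0.005  0.001]
```

>>> jog_arm --pt "0 0 0 0 0 0.0005 -1" --pt "0 0 0 0 0 0.001 -1" --pt "0 0 0 0 0 0.0015 -1" --pt "0 0 0 0 0 0.0015 -1"

```text
time: 19.0
eef_pos: [0.6211, 0.2342, 0.2332]
ee_rot: [0.0, 0.657, 0.754, 0.0]
wrist_force: [-3.0, -1.9, 6.0]
width: 0.0042
grasp_force: 80.1
```

Run:
```python
from holes import *
avg(8)
```

```text
t 19.4 tcp [0.621  0.2342 0.2332] sd [0. 0. 0.] yaw 0.1369 F [-2.84 -1.9   5.76] sd [0.6 0.5 0.3] T [-0.408  0.701  0.038]
```

The hole is resting on the peg: Fz went from -5.8 N to +5.8 N. Next I'll ease the load, then open slowly.

>>> jog_arm --pt "0 0 0 0 0 -0.0003 -1" --pt "0 0 0 0 0 -0.0006 -1" --pt "0 0 0 0 0 -0.0006 -1" --pt "0 0 0 0 0 -0.0006 -1" --force 30

```text
time: 19.8
eef_pos: [0.621, 0.2342, 0.2332]
ee_rot: [0.0, 0.657, 0.754, 0.0]
wrist_force: [-2.0, -2.6, 5.4]
width: 0.0044
grasp_force: 80.0
```

Run:
```python
from holes import *
avg(8)
```

```text
t 20.2 tcp [0.621  0.2342 0.2332] sd [0. 0. 0.] yaw 0.137 F [-2.23 -1.88  5.43] sd [0.6 0.4 0.5] T [-0.366  0.585  0.016]
```

>>> jog_arm --pt "0 0 0 0 0 -0.0005 -1" --pt "0 0 0 0 0 -0.0008 -1" --pt "0 0 0 0 0 -0.0008 -1" --pt "0 0 0 0 0 -0.0008 -1" --force 30

```text
time: 20.6
eef_pos: [0.6209, 0.2342, 0.2335]
ee_rot: [-0.0, 0.657, 0.754, -0.0]
wrist_force: [0.0, -0.1, -0.5]
width: 0.0047
grasp_force: 79.3
```

Run:
```python
from holes import *
avg(8)
```

```text
t 21.0 tcp [0.6209 0.2342 0.2335] sd [0. 0. 0.] yaw 0.137 F [ 0.13 -0.08 -1.63] sd [0.6 0.6 0.8] T [-0.035 -0.014 -0.003]
```

>>> jog_arm --pt "0 0 0 0 0 0 -0.88" --pt "0 0 0 0 0 0 -0.85" --pt "0 0 0 0 0 0 -0.82" --pt "0 0 0 0 0 0 -0.79" --pt "0 0 0 0 0 0 -0.76"

```text
time: 21.5
eef_pos: [0.621, 0.2342, 0.2339]
ee_rot: [0.0, 0.657, 0.754, 0.0]
wrist_force: [-0.0, -0.2, 0.0]
width: 0.0106
grasp_force: 0.0
```

>>> jog_arm --pt "0 0 0 0 0 0 -0.72" --pt "0 0 0 0 0 0 -0.68" --pt "0 0 0 0 0 0 -0.64" --pt "0 0 0 0 0 0 -0.6" --pt "0 0 0 0 0 0 -0.6"

```text
time: 22.0
eef_pos: [0.6209, 0.2342, 0.2337]
ee_rot: [-0.0, 0.657, 0.754, 0.0]
wrist_force: [0.2, -0.0, -0.3]
width: 0.0172
grasp_force: 0.0
```

Run:
```python
from holes import *
avg(8);print(arm.get_state()["width"])
```

```text
t 22.4 tcp [0.6209 0.2342 0.2337] sd [0. 0. 0.] yaw 0.137 F [-0.09  0.07  0.13] sd [0.5 0.6 0.4] T [ 0.011 -0.018 -0.022]
0.017419195934707806
```

Released, with no forces on the tool. Backing off upward.

>>> jog_arm --pt "0 0 0 0 0 -0.006 -0.6" --pt "0 0 0 0 0 -0.014 -0.6" --pt "0 0 0 0 0 -0.025 -0.6" --pt "0 0 0 0 0 -0.04 -0.6" --pt "0 0 0 0 0 -0.06 -0.6"

```text
time: 22.9
eef_pos: [0.6207, 0.2341, 0.2947]
ee_rot: [-0.0, 0.657, 0.754, -0.0]
wrist_force: [0.5, 0.5, 0.3]
width: 0.0171
grasp_force: 0.0
```

>>> jog_arm --pt "0 0 0 0 0 -0.03 -0.6" --pt "0 0 0 -0.03 -0.03 -0.05 -0.6" --pt "0 0 0 -0.06 -0.06 -0.06 -0.6" --pt "0 0 0 -0.1 -0.1 -0.06 -0.6" --pt "0 0 0 -0.14 -0.14 -0.06 -0.6"

```text
time: 23.4
eef_pos: [0.5083, 0.0859, 0.3549]
ee_rot: [0.001, 0.657, 0.754, 0.001]
wrist_force: [1.2, -0.6, 0.8]
width: 0.0168
grasp_force: 0.0
```

Run:
```python
from holes import *
avg(20)
a=arm.get_image("scene");b=arm.get_image("top")
cv2.imwrite("pics/fin.png",np.hstack([crop(a,230,180,120,145,4)[:580],crop(b,150,100,60,145,4)[:580]]))
```

```text
t 24.4 tcp [0.509  0.0864 0.354 ] sd [0.0013 0.0024 0.0007] yaw 0.1367 F [-0.27 -0.11 -0.21] sd [1.  1.2 0.8] T [-0.007  0.002  0.007]
```

View pics/fin.png

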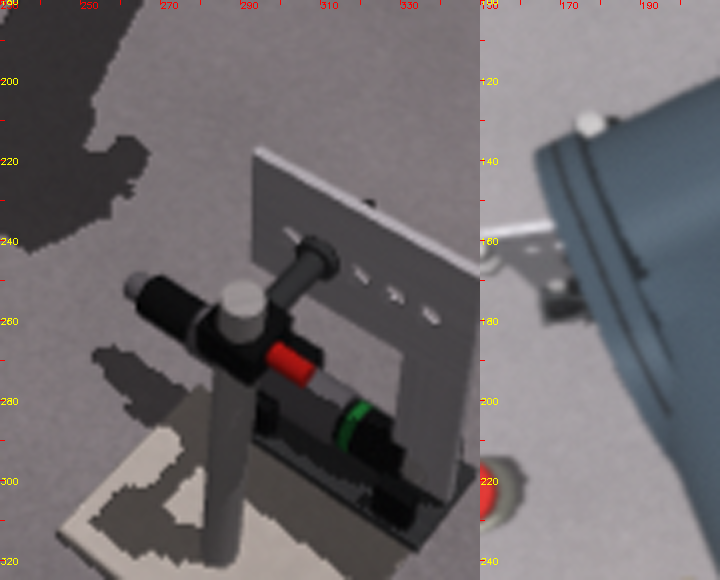

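Run:
```python
from h import *
from scipy.optimize import least_squares
m=np.array([[293,237],[361,275],[396,295],[431,315],[258,150],[478,273]])/4+[230,180]-.4
P=np.array([[0,-.04,.15],[0,0,.15],[0,.02,.15],[0,.04,.15],[0,-.065,.196],[0,.065,.196]])
def W(q):
  M=(R.from_euler("z",.137)*R.from_euler("x",q[0])).as_matrix();p0=np.array([q[3],q[1],q[2]])
  return p0+(P-[0,-.02,.15])@M.T
for free in(0,1):
  r=least_squares(lambda q:np.r_[(C["scene"].proj(W(q))-m).ravel(),0 if free else (q[3]-.6187)*1e5],[0,.242,.215,.6187])
  print(np.degrees(r.x[0]),r.x[1:],np.round(r.fun,1))
```

```text
5.360387620344714 [0.24282172 0.21022964 0.61869999] [ 0.2  0.2 -0.3 -0.1 -0.4 -0.3 -0.2 -0.4 -1.3  0.5  1.6  0.2 -0. ]
4.964301827915223 [0.23776459 0.19946259 0.61117029] [ 0.5  0.2 -0.2 -0.2 -0.5 -0.5 -0.5 -0.6 -0.6  0.8  1.2  0.3  0. ]
```

The carrier hangs by hole 1, tilted about 5°, as the centre of mass predicted and under the 7° limit. I'll check that it's at rest, then hand in.

Run:
```python
from h import *
a=arm.get_image("scene").astype(int)
for i in range(12): b=arm.get_image("scene").astype(int)
print(abs(a-b)[190:320,230:355].max(), arm.get_state()["time"])
print(arm.close_job())
```

```text
Traceback (most recent call last):
ValueError: 200 camera calls are used up
```

>>> jog_arm --pt "0 0 0 0 0 0 -0.6" --pt "0 0 0 0 0 0 -0.6" --pt "0 0 0 0 0 0 -0.6" --pt "0 0 0 0 0 0 -0.6" --pt "0 0 0 0 0 0 -0.6"

```text
time: 25.4
eef_pos: [0.5092, 0.0868, 0.3537]
ee_rot: [-0.0, 0.657, 0.754, 0.0]
wrist_force: [0.6, -1.2, 0.2]
width: 0.0169
grasp_force: 0.0
```

>>> jog_arm --pt "0 0 0 0 0 0 -0.6" --pt "0 0 0 0 0 0 -0.6" --pt "0 0 0 0 0 0 -0.6" --pt "0 0 0 0 0 0 -0.6" --pt "0 0 0 0 0 0 -0.6"

```text
time: 25.9
eef_pos: [0.5093, 0.0868, 0.3537]
ee_rot: [-0.0, 0.657, 0.754, 0.0]
wrist_force: [-1.0, 0.3, 0.2]
width: 0.017
grasp_force: 0.0
```

>>> jog_arm --pt "0 0 0 0 0 0 -0.6" --pt "0 0 0 0 0 0 -0.6" --pt "0 0 0 0 0 0 -0.6" --pt "0 0 0 0 0 0 -0.6" --pt "0 0 0 0 0 0 -0.6"

```text
time: 26.4
eef_pos: [0.5093, 0.0868, 0.3537]
ee_rot: [-0.0, 0.657, 0.754, -0.0]
wrist_force: [0.5, -0.1, 0.1]
width: 0.0168
grasp_force: 0.0
```

>>> jog_arm --pt "0 0 0 0 0 0 -0.6" --pt "0 0 0 0 0 0 -0.6" --pt "0 0 0 0 0 0 -0.6" --pt "0 0 0 0 0 0 -0.6" --pt "0 0 0 0 0 0 -0.6"

```text
time: 26.9
eef_pos: [0.5093, 0.0868, 0.3537]
ee_rot: [-0.0, 0.657, 0.754, -0.0]
wrist_force: [-0.1, -0.4, -0.3]
width: 0.0172
grasp_force: 0.0
```

```bash
python3 -c "
from station import arm
print(arm.get_state()['time'],arm.close_job())"
```

```text
the job is handed in; nothing more can be done
26.9 None
```

I hung the carrier on the white stand's peg by hole 1, about 2 mm from the collar and about 5° off level, let go and handed it in at 26.9 s; no verdict came back, hole 0 would hang about as level, and with the camera calls used up I waited about 2 s instead of checking by image that it was at rest.

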